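Put the microscope's objective lenses away in their cups

TASK

Put the four white objective lenses of the stereo microscope away, one after another, each standing upright, glass up, flat on the floor of the storage cup of its own size: the largest lens in the largest cup, the next in the next, down to the smallest in the smallest. They are glass, so set them down gently and never drop them. Leave the two eyepieces, with the narrow metal barrels, standing where they are.

Things in the scene. Friction and masses are not known exactly. Their poses are not given: they have to be found in the camera images.
- lens_a: the largest of four objective lenses: a plain upright white cylinder 64 mm in diameter and 38 mm tall, same width all the way up, a dark band and a thin metal line near its foot, on top a wide dark-rimmed blue-grey glass; about 220 g, loose. Origin: centre of its underside; z up along its axis
- lens_b: the second largest of four objective lenses: a plain upright white cylinder 52 mm in diameter and 42 mm tall, same width all the way up, a dark band and a thin metal line near its foot, on top a wide dark-rimmed blue-grey glass; about 160 g, loose. Origin: centre of its underside; z up along its axis
- lens_c: the second smallest of four objective lenses: a plain upright white cylinder 40 mm in diameter and 48 mm tall, same width all the way up, a dark band and a thin metal line near its foot, on top a wide dark-rimmed blue-grey glass; about 110 g, loose. Origin: centre of its underside; z up along its axis
- lens_d: the smallest of four objective lenses: a plain upright white cylinder 28 mm in diameter and 56 mm tall, same width all the way up, a dark band and a thin metal line near its foot, on top a wide dark-rimmed blue-grey glass; about 60 g, loose. Origin: centre of its underside; z up along its axis
- cup_a: the largest of four storage cups, for the largest lens: a low round light-grey cup with a cork floor, fixed to the bench, outer diameter 90 mm, bore 82 mm (9 mm free all round its lens), rim 10 mm above the bench, floor 4 mm above the bench. Origin: centre of its underside, at bench level; z up
- cup_b: the second largest of four storage cups, for the second largest lens: a low round light-grey cup with a cork floor, fixed to the bench, outer diameter 78 mm, bore 70 mm (9 mm free all round its lens), rim 10 mm above the bench, floor 4 mm above the bench. Origin: centre of its underside, at bench level; z up
- cup_c: the second smallest of four storage cups, for the second smallest lens: a low round light-grey cup with a cork floor, fixed to the bench, outer diameter 66 mm, bore 58 mm (9 mm free all round its lens), rim 10 mm above the bench, floor 4 mm above the bench. Origin: centre of its underside, at bench level; z up
- cup_d: the smallest of four storage cups, for the smallest lens: a low round light-grey cup with a cork floor, fixed to the bench, outer diameter 54 mm, bore 46 mm (9 mm free all round its lens), rim 10 mm above the bench, floor 4 mm above the bench. Origin: centre of its underside, at bench level; z up
- eyepiece_1: one of two identical eyepieces, not a lens to be moved: it stands upright on a black rubber eyecup (44 mm diameter, to 18 mm high) under a white collar (48 mm, to 30 mm), with a narrower bare-aluminium barrel (30 mm) rising to 62 mm; about 110 g, loose. Origin: centre of its underside; z up
- eyepiece_2: one of two identical eyepieces, not a lens to be moved: it stands upright on a black rubber eyecup (44 mm diameter, to 18 mm high) under a white collar (48 mm, to 30 mm), with a narrower bare-aluminium barrel (30 mm) rising to 62 mm; about 110 g, loose. Origin: centre of its underside; z up
Things that resemble listed ones, but are neither listed nor needed, are in the scene too. What is shaped like the lens_c but green is not meant. What is shaped like the lens_b but green is not meant.

How it is judged:
At the end, for the whole second after the job is handed in: Each lens stands upright (within 0.1 rad) on the floor of the cup of its own size rank, within 12 mm of the cup's centre and its underside less than 8 mm above the bench, released and at rest; both eyepieces stand upright (within 0.15 rad), at rest, within 30 mm of where they started (horizontal distance between lens_a and cup_a below 0.012 m and z of lens_a in the frame of cup_a below 0.008 m and angle between each of lens_a, lens_b, lens_c, lens_d's own z axis and vertical below 0.1 rad and linear speed of each of lens_a, lens_b, lens_c, lens_d, eyepiece_1, eyepiece_2 below 0.02 m/s and angular speed of each of lens_a, lens_b, lens_c, lens_d below 0.2 rad/s and contact force between each of lens_a, lens_b, lens_c, lens_d and the fingers below 0.1 N and horizontal distance between lens_b and cup_b below 0.012 m and z of lens_b in the frame of cup_b below 0.008 m and horizontal distance between lens_c and cup_c below 0.012 m and z of lens_c in the frame of cup_c below 0.008 m and horizontal distance between lens_d and cup_d below 0.012 m and z of lens_d in the frame of cup_d below 0.008 m and distance of each of eyepiece_1, eyepiece_2 from where it was at the start of the episode below 0.03 m and angle between each of eyepiece_1, eyepiece_2's own z axis and vertical below 0.15 rad); the robot touches nothing.
It fails at once if the largest lens is dropped or thrown (moves faster than 0.6 m/s, a fall of about 18 mm, while the fingers do not hold it) (contact force between lens_a and the fingers below 0.1 N and linear speed of lens_a above 0.6 m/s).
It fails at once if the second largest lens is dropped or thrown (moves faster than 0.6 m/s, a fall of about 18 mm, while the fingers do not hold it) (contact force between lens_b and the fingers below 0.1 N and linear speed of lens_b above 0.6 m/s).
It fails at once if the second smallest lens is dropped or thrown (moves faster than 0.6 m/s, a fall of about 18 mm, while the fingers do not hold it) (contact force between lens_c and the fingers below 0.1 N and linear speed of lens_c above 0.6 m/s).
It fails at once if the smallest lens is dropped or thrown (moves faster than 0.6 m/s, a fall of about 18 mm, while the fingers do not hold it) (contact force between lens_d and the fingers below 0.1 N and linear speed of lens_d above 0.6 m/s).
It fails at once if an eyepiece is moved more than 30 mm or knocked over (distance of any of eyepiece_1, eyepiece_2 from where it was at the start of the episode above 0.03 m or angle between any of eyepiece_1, eyepiece_2's own z axis and vertical above 0.5 rad).
It also fails if it takes over 106 s, if anything falls off the work surface, if the arm or the gripper's body presses on something with over 40 N, if the wrist force passes 120 N, or if a joint passes its speed limit or range.

ROBOT

A 6-joint arm with a two-finger parallel gripper is mounted at the origin on the work surface. World frame = base frame: x ahead of the robot, y to its left, z up, the work surface at z = 0. Lengths are in m, angles in rad, forces in N, time in s.
With the tool pointing down it reaches from about 0.275 to 0.825 m from the base axis. Payload 4.9 kg.
Tool frame: the origin (TCP) lies at the very end of the fingers, on their centre line; the grasp point (between the pads) lies 19 mm behind it (bot.grip_point_offset is the distance from the TCP to the grasp point, in m); z points along the fingers, x is the direction in which the jaws open and shut, and the axes are right-handed (so a half turn about z gives the same grasp; the last joint's range is limited). The gripper opens to 85 mm and grips with 20 to 120 N. Pads are 22 mm wide; open, the fingers measure 114 mm over their backs; the gripper's body (76 mm by 85 mm) begins 54 mm behind the grasp point. The pads swing forward as they close: fully open they stand 13 mm farther back than shut.
Start: joints at [-0.134, 0.326, -0.193, 1.052, 0, 1.437], TCP at [0.55, 0, 0.231] pointing down, gripper open.
Joint ranges: [-2.65, 2.65], [-0.97, 1.79], [-1.3, 1.35], [-1.93, 2.1], [-1.47, 1.37], [-3.14, 3.14]. Speed limits (rad/s): [2.57, 2.57, 3.14, 3.14, 3.14, 3.14].

INTERFACE

Orientations are given as a 3x3 rotation matrix whose columns are the frame's x, y, z axes.
In Python, from cell import status, read_camera, workorder, look_for, pinpoint, bot gives the robot as it stands.
- The arm moves only by the tool jog_arm, never from a script. Its argument "steps" is a list of rows, each a list of 7 numbers: the shift along the tool's x, y, z in m, then the turn, a rotation vector about the tool's x, y, z in rad, then the finger opening in m, from 0 to 0.0854. In form: [[tx, ty, tz, ax, ay, az, gripper], ...]. A call has 1 to 12 rows; each row shifts and turns the pose as measured when the row begins, along the tool's axes as they then stand; what a row does not reach is not made up. A row lasts 1/8 s, in which the tool goes at most 62.5 mm and 10.7 degrees, less where a joint would pass 70% of its speed; a pose out of reach is approached as far as the arm can. A call is refused whole if a number of a shift passes 0.0625 or a number of a turn 0.188, either way. A call with a gripper value outside its range is refused whole. The fingers move at their own pace and stop on an object; "squeeze" is the grip in N (left out, the last holds). Time passes only in rows, so rows that do not move let the fingers close. It gives the time, the measured TCP pose, the force and the opening at its end, in the units of the state.
- status.get_state(): the state, without advancing time (a new reading comes with each control period).
- read_camera(name): name is "scene" or "side" or "wrist"; returns a dict with "image" (480x640x3 uint8, red, green, blue), "fx", "fy", "cx", "cy" (pixels), "cam_to_world" (4x4, takes a point from camera to world coordinates); the wrist camera has in their place "hand_eye" (4x4, takes a point from camera to tool coordinates, whose origin is the TCP and whose axes are the tool frame's). Camera axes: x right, y up, looking along -z (the intrinsics and any distortion apply to the point x, -y, -z); pixel columns grow to the right and rows downward; lengths in m; the calibration is good to about 2 mm. A picture is of the moment at which its call begins: read the wrist's pose just before it. There is no depth.
- workorder.job_done(): hands the job in, once; it reports no verdict.
Trained networks look in a picture, given as the dict that the camera call returned (one of the last four; its "shot" number tells which), for a name from the list of things; names that differ only in an ending like _2 or _b are one class to them, and where a whole thing is asked for, a point or a joint stands for the part that bears it (a point fixed in the world has none). Each returns a list of dicts, best first, with "conf" (0 to 1); they miss things now and then, are a little off and sometimes report something else, mostly with a low value. They report only what shows in the picture. A call takes as long as a camera call. They do not tell look-alikes from the thing itself.
- look_for(name, picture): "box" ([centre column, centre row, width, height] in pixels, round what is visible of it).
- pinpoint(name, picture): "location" ([column, row] in pixels: a listed point, or the origin of a listed thing).
The state is a dict: "clock": time; "qpos": joint angles; "dq": joint speeds; "tau": joint torques, N m; "ee_pos": TCP position; "ee_rot": TCP orientation; "ft_force": force on the tool from outside, world axes, zero at the start; "wrist_torque": the same for the moment, N m; "finger_gap": opening from 0.0 (shut) to 1.0 (fully open).
Only numpy, scipy, OpenCV 4.12 (cv2) and the standard library are available. Lean on these libraries where they do the work, as an engineer would, in place of code of your own. Each camera call takes 0.05 s, during which the arm holds its last target.

## Working session

There is one attempt and no reset: what is moved stays moved. The work goes in short steps, Python scripts to look and compute and a tool call to move; the robot and the scene stay as the last step left them, time stands still between calls to the robot, and variables do not carry over. Pictures are saved under pics/ and viewed, and the job is handed in when it is done.

Besides the shell and the picture viewer there is one more tool, called after "Emit:" by a JSON object that holds its "name" and its "arguments", one argument or row to a line. jog_arm: Moves the arm, as the interface text tells. Its arguments: {"type":"object","properties":{"steps":{"type":"array"},"squeeze":{"type":"number"}},"required":["steps"]}

```bash
ls; mkdir -p pics; cat > h.py <<'E'
import numpy as np, cv2
from cell import status, read_camera, workorder, look_for, pinpoint, bot
def save(d,n): cv2.imwrite('pics/'+n+'.png', d['image'][:,:,::-1])
def ray(d,c,r,st=None):
    M=np.array(d['cam_to_world']) if 'cam_to_world' in d else None
    if M is None:
        T=np.eye(4);T[:3,:3]=st['ee_rot'];T[:3,3]=st['ee_pos'];M=T@np.array(d['hand_eye'])
    v=np.array([(c-d['cx'])/d['fx'],-(r-d['cy'])/d['fy'],-1.])
    return M[:3,3],M[:3,:3]@v
def onplane(d,c,r,z,st=None):
    o,v=ray(d,c,r,st); return o+v*(z-o[2])/v[2]
def proj(d,p,st=None):
    if 'cam_to_world' in d: M=np.array(d['cam_to_world'])
    else:
        T=np.eye(4);T[:3,:3]=st['ee_rot'];T[:3,3]=st['ee_pos'];M=T@np.array(d['hand_eye'])
    q=np.linalg.inv(M)@np.append(p,1); return d['cx']+d['fx']*q[0]/-q[2], d['cy']-d['fy']*q[1]/-q[2]
E
python3 - <<'E'
from h import *
for n in ['scene','side','wrist']:
    st=status.get_state(); d=read_camera(n); save(d,n+'0')
    print(n,[k for k in d],d['fx'],d['cx'],d['cy'])
    print(np.round(d.get('cam_to_world',d.get('hand_eye')),3))
    for t in ['lens_a','cup_a','eyepiece_1']:
        z={'l':0.0,'c':0.0,'e':0.0}[t[0]]
        for b in pinpoint(t,d):
            p=onplane(d,*b['location'],z,st); print(t,round(b['conf'],2),np.round(b['location']),np.round(p,3))
print(st, bot.grip_point_offset)
E
```

```text
pics
scene ['image', 'fx', 'fy', 'cx', 'cy', 'cam_to_world', 'shot'] 458.38390576426195 315.00719657244923 236.6441707863642
[[ 0.115 -0.712  0.692  1.153]
 [ 0.993  0.089 -0.074 -0.087]
 [-0.009  0.696  0.718  0.727]
 [ 0.     0.     0.     1.   ]]
lens_a 0.87 [110. 320.] [ 0.62  -0.423  0.   ]
lens_a 0.84 [496. 214.] [0.432 0.41  0.   ]
lens_a 0.83 [158. 253.] [ 0.459 -0.352  0.   ]
lens_a 0.82 [318. 230.] [ 0.431 -0.003  0.   ]
lens_a 0.82 [163. 301.] [ 0.588 -0.328 -0.   ]
lens_a 0.75 [458. 217.] [0.429 0.321 0.   ]
lens_a 0.67 [468. 190.] [0.341 0.377 0.   ]
cup_a 0.97 [343. 284.] [0.589 0.029 0.   ]
cup_a 0.8 [409. 225.] [0.441 0.202 0.   ]
cup_a 0.78 [406. 276.] [0.585 0.158 0.   ]
cup_a 0.63 [234. 249.] [ 0.466 -0.19   0.   ]
eyepiece_1 0.68 [242. 305.] [ 0.618 -0.173  0.   ]
eyepiece_1 0.59 [480. 271.] [0.591 0.311 0.   ]
side ['image', 'fx', 'fy', 'cx', 'cy', 'cam_to_world', 'shot'] 591.5607904562479 328.19990019975313 224.03630443660293
[[-0.987  0.102 -0.124  0.311]
 [-0.16  -0.551  0.819  1.264]
 [ 0.015  0.828  0.56   0.908]
 [ 0.     0.     0.     1.   ]]
lens_a 0.82 [
[... 1285 characters left out ...]
757e+00,
        1.61847441e-05,  1.43659243e+00]), 'dq': array([-0.00023453, -0.0015282 , -0.00012488,  0.00072297,  0.00212333,
       -0.00015322]), 'tau': array([-6.80893372e-04, -4.42866826e+01,  2.62400222e+01,  5.39137502e-03,
       -1.10006886e-04,  1.85800235e-05]), 'ee_pos': array([5.49931680e-01, 1.70697343e-05, 2.31142216e-01]), 'ee_rot': array([[ 9.99999966e-01, -1.16906964e-05, -2.62249500e-04],
       [-1.16771274e-05, -9.99999999e-01,  5.17424721e-05],
       [-2.62250105e-04, -5.17394080e-05, -9.99999964e-01]]), 'ft_force': array([-1.2021163 , -0.95522826,  0.51061793]), 'wrist_torque': array([-0.03902934,  0.02146173,  0.05166462]), 'finger_gap': 1.0014665970030674} 0.0187
```

View pics/scene0.png

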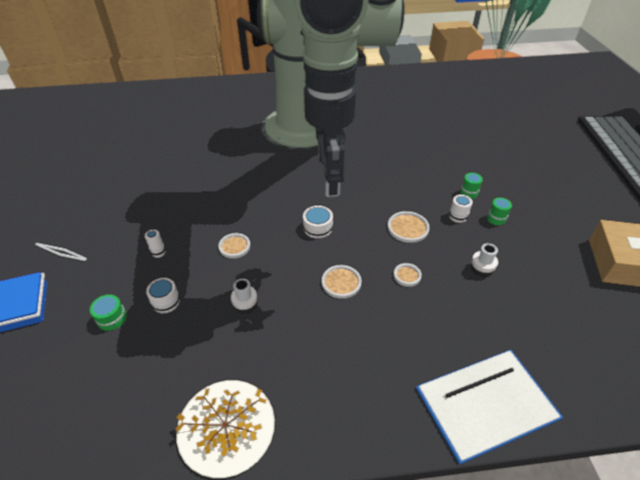

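View pics/side0.png

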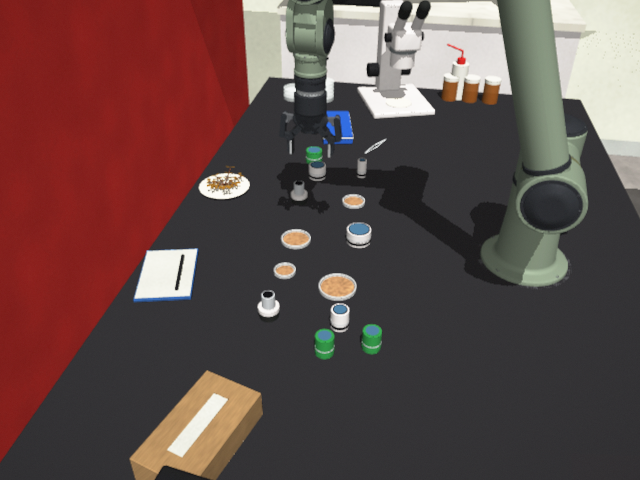

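View pics/wrist0.png

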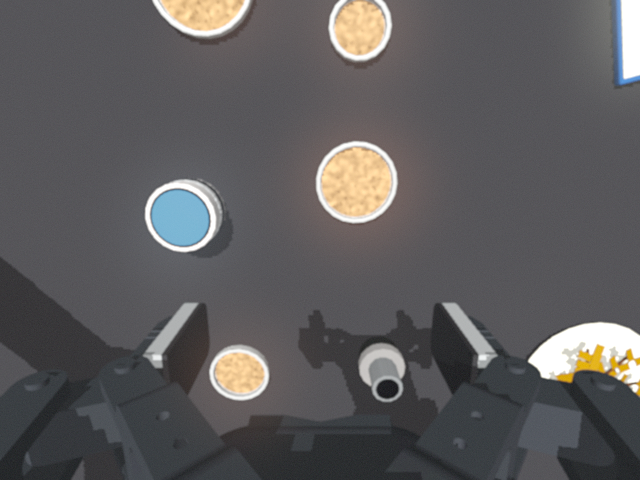

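```bash
python3 - <<'E'
from h import *
d=read_camera('scene')
im=d['image'][:,:,::-1]
cs=[(158,250),(163,295),(318,222),(460,208),(108,312),(472,185),(499,210)]
t=[cv2.resize(np.ascontiguousarray(im[r-25:r+25,c-25:c+25]),(200,200),interpolation=cv2.INTER_CUBIC) for c,r in cs]+[np.zeros((200,200,3),np.uint8)]
cv2.imwrite('pics/crops.png',np.vstack([np.hstack(t[:4]),np.hstack(t[4:])]))
# predicted silhouettes widths
for n,p,D,H in [('a',(.428,0),.064,.038),('b',(.59,-.326),.052,.042),('c',(.429,.317),.04,.048),('d',(.459,-.348),.028,.056)]:
    d2=[]
    for z in (0,H):
        P=[proj(d,[p[0]+D/2*np.cos(a),p[1]+D/2*np.sin(a),z]) for a in np.linspace(0,6.28,60)]; d2+=P
    P=np.array(d2); print(n,np.round(P.min(0)),np.round(P.max(0)))
for b in look_for('lens_a',d): c,r,w,h=b['box']; print(np.round([b['conf'],c-w/2,r-h/2,c+w/2,r+h/2],2))
E
```

```text
a [305. 207.] [334. 239.]
b [144. 278.] [177. 313.]
c [447. 195.] [470. 223.]
d [146. 230.] [167. 258.]
[  0.94 488.35 198.85 512.85 227.95]
[  0.85 146.   277.1  178.   310.5 ]
[  0.85 460.15 172.45 484.05 198.95]
[  0.84 449.7  194.45 472.1  221.35]
[  0.81 143.85 226.7  163.75 257.9 ]
[  0.79  87.8  291.8  128.6  329.4 ]
[  0.64 304.05 205.6  332.15 239.8 ]
```

View pics/crops.png

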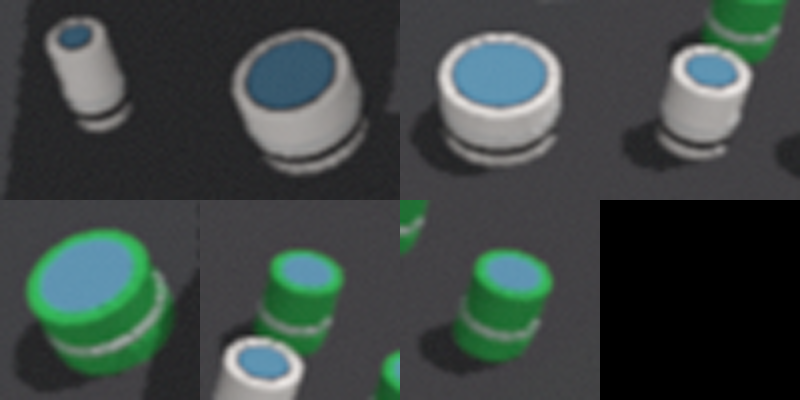

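Seven lens-like objects are in the scene picture. The white ones are d at (158,250), b at (163,295), a at (318,222) and c at (460,208), and the sizes match. The green ones at (108,312), (472,185) and (499,210) are the look-alikes. Next I refine the cup positions from their cork floors.

```bash
cat >> h.py <<'E'
def cork(d,st=None,thr=60):
    im=d['image'].astype(int); m=((im[...,0]-im[...,2]>thr)&(im[...,0]>120)&(im[...,1]>70)).astype(np.uint8)
    m=cv2.morphologyEx(m,cv2.MORPH_CLOSE,np.ones((5,5)))
    out=[]
    for c in cv2.findContours(m,cv2.RETR_EXTERNAL,cv2.CHAIN_APPROX_NONE)[0]:
        if cv2.contourArea(c)<150: continue
        P=np.array([onplane(d,x,y,0.007,st)[:2] for [[x,y]] in c]); 
        (x,y),r=cv2.minEnclosingCircle((P*1000).astype(np.float32)); out.append((x/1000,y/1000,2*r))
    return out
def glass(d,st=None,H=.04):
    im=d['image'].astype(int); m=((im[...,2]-im[...,0]>35)&(im[...,2]>90)&(im[...,2]-im[...,1]<90)&(im[...,2]-im[...,1]>5)).astype(np.uint8)
    out=[]
    for c in cv2.findContours(m,cv2.RETR_EXTERNAL,cv2.CHAIN_APPROX_NONE)[0]:
        if cv2.contourArea(c)<25: continue
        P=np.array([onplane(d,x,y,H,st)[:2] for [[x,y]] in c])
        (x,y),(w,h),a=cv2.minAreaRect((P*1000).astype(np.float32)); out.append((x/1000,y/1000,w,h))
    return out
E
python3 - <<'E'
from h import *
for n in ['scene','side','wrist']:
    st=status.get_state(); d=read_camera(n)
    for o in cork(d,st):
        if o[2]<100: print(n,'cork',np.round(o,3))
    for H in (.038,.042,.048,.056):
        for o in glass(d,st,H):
            if o[2]<70: print(n,'glass',H,np.round(o,3))
E
```

```text
scene cork [5.8700e-01 2.4000e-02 6.5073e+01]
scene cork [ 0.586  0.159 40.372]
scene cork [ 0.46  -0.189 52.507]
scene cork [ 0.452  0.196 76.079]
scene glass 0.038 [ 0.614 -0.421 37.685 35.831]
scene glass 0.038 [ 0.586 -0.323 36.52  36.941]
scene glass 0.038 [ 4.2300e-01 -4.0000e-03  4.9222e+01  4.9182e+01]
scene glass 0.038 [ 0.436  0.412 23.237 20.183]
scene glass 0.038 [ 0.416  0.328 24.252 24.837]
scene glass 0.038 [ 0.339  0.381 23.638 22.103]
scene glass 0.042 [ 0.617 -0.419 37.467 35.623]
scene glass 0.042 [ 0.59  -0.322 36.308 36.726]
scene glass 0.042 [ 4.2700e-01 -4.0000e-03  4.8936e+01  4.8897e+01]
scene glass 0.042 [ 0.44   0.409 23.102 20.066]
scene glass 0.042 [ 0.42   0.325 24.111 24.693]
scene glass 0.042 [ 0.344  0.378 23.5   21.975]
scene glass 0.048 [ 0.621 -0.416 37.138 35.311]
scene glass 0.048 [ 0.595 -0.32  35.99  36.405]
scene glass 0.048 [ 4.3400e-01 -5.0000e-03  4.8507e+01  4.8468e+01]
scene glass 0.048 [ 0.446  0.405 22.899 19.89 ]
scene glass 0.048 [ 0.426  0.322 23.9   24.477]
scene glass 0.048 [ 0.351  0.374 23.295 21.782]
scene glass 0.056 [ 0.628 -0
[... 1499 characters left out ...]
20.779]
side glass 0.056 [ 0.53  -0.466 60.042 29.267]
wrist cork [ 0.46  -0.189 53.998]
wrist cork [ 0.862 -0.186 91.952]
wrist cork [5.8500e-01 2.4000e-02 6.6687e+01]
wrist cork [ 0.585  0.158 43.347]
wrist cork [ 0.45   0.179 70.259]
wrist glass 0.038 [ 4.2200e-01 -5.0000e-03  5.2712e+01  5.1916e+01]
wrist glass 0.038 [ 0.795  0.14  19.437 65.516]
wrist glass 0.042 [ 4.2400e-01 -4.0000e-03  5.2084e+01  5.1298e+01]
wrist glass 0.042 [ 0.792  0.139 19.206 64.737]
wrist glass 0.048 [ 4.2600e-01 -2.0000e-03  5.1144e+01  5.0372e+01]
wrist glass 0.048 [ 0.788  0.138 18.859 63.567]
wrist glass 0.056 [ 4.2900e-01 -1.0000e-03  4.9889e+01  4.9136e+01]
wrist glass 0.056 [ 0.782  0.136 18.396 62.008]
```

Emit:
{"name": "jog_arm", "arguments": {
  "steps": [
    [-0.045,0.001,0.02,0,0,0,0.085],
    [-0.045,0.001,0.03,0,0,0,0.085],
    [-0.037,0.002,0.03,0,0,0,0.085],
    [0,0,0.03,0,0,0,0.085],
    [0,0,0.02,0,0,0,0.085],
    [0,0,0,0,0,0,0.085]
  ],
  "squeeze": 25
}}

```text
clock: 1.6
ee_pos: [0.4205, -0.0043, 0.0986]
ee_rot: [[1.0, -0.0, 0.004], [-0.0, -1.0, -0.001], [0.004, 0.001, -1.0]]
ft_force: [0.7, 0.9, 0.7]
finger_gap: 0.996
```

```bash
cat > look.py <<'E'
from h import *
import sys
st=status.get_state(); d=read_camera('wrist'); save(d,sys.argv[1])
print(st['clock'],np.round(st['ee_pos'],4),np.round(st['ee_rot'],3).tolist(),st['finger_gap'])
H=float(sys.argv[2])
print('glass',[np.round(o,3).tolist() for o in glass(d,st,H)]); print('cork',[np.round(o,3).tolist() for o in cork(d,st)])
E
python3 look.py w1 .038
```

```text
1.6 [ 0.4205 -0.0043  0.0986] [[1.0, -0.0, 0.004], [-0.0, -1.0, -0.001], [0.004, 0.001, -1.0]] 0.995937041814697
glass [[0.423, -0.005, 52.448, 52.787]]
cork [[0.584, 0.024, 66.555]]
```

View pics/w1.png

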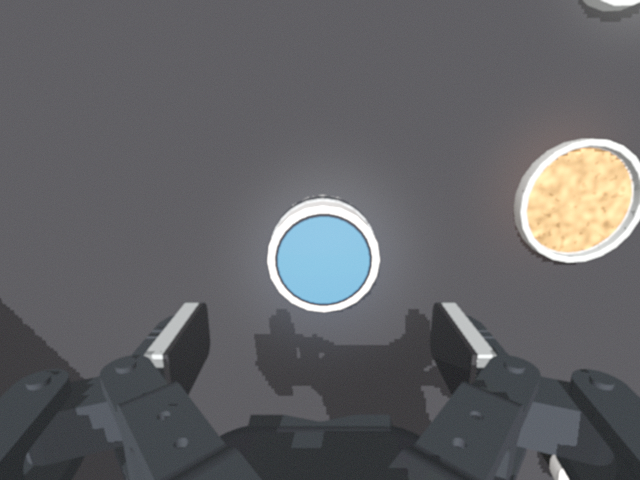

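The lens sits at pixel (323,258), between the open jaws. Descending.

Emit:
{"name": "jog_arm", "arguments": {
  "steps": [
    [0.003,0.001,0.03,0,-0.004,0,0.085],
    [0,0,0.03,0,0,0,0.085],
    [0,0,0.02,0,0,0,0.085],
    [0,0,0.009,0,0,0,0.085],
    [0,0,0.002,0,0,0,0.085]
  ]
}}

```text
clock: 2.28
ee_pos: [0.4329, -0.0068, 0.0115]
ee_rot: [[1.0, 0.0, 0.014], [0.001, -1.0, -0.003], [0.014, 0.003, -1.0]]
ft_force: [-0.4, -0.1, -0.4]
finger_gap: 1.001
```

Emit:
{"name": "jog_arm", "arguments": {
  "steps": [
    [-0.009,-0.002,0,0.003,-0.014,0,0.085],
    [0,0,0,0,0,0,0.085]
  ]
}}

```text
clock: 2.52
ee_pos: [0.4243, -0.0049, 0.0127]
ee_rot: [[1.0, 0.001, 0.001], [0.001, -1.0, -0.0], [0.001, 0.0, -1.0]]
ft_force: [0.1, 0.3, 0.0]
finger_gap: 0.998
```

```bash
python3 look.py w2 .038
```

```text
2.525 [ 0.4243 -0.0049  0.0127] [[1.0, 0.001, 0.001], [0.001, -1.0, -0.0], [0.001, 0.0, -1.0]] 0.9978783094425655
glass [[0.423, -0.005, 52.934, 53.3]]
cork []
```

View pics/w2.png

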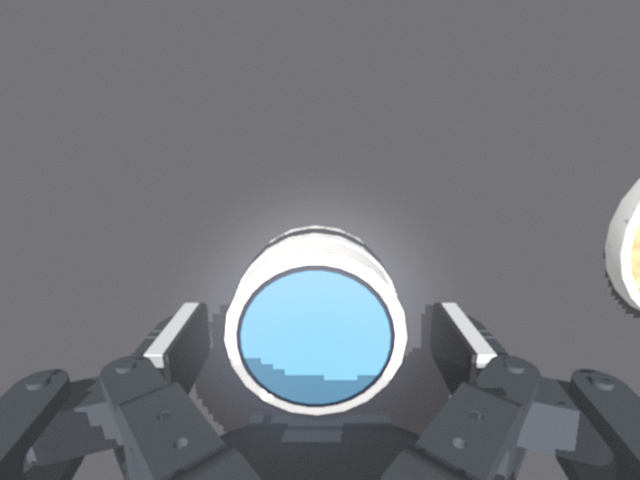

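Emit:
{"name": "jog_arm", "arguments": {
  "steps": [
    [-0.001,0,0.004,0,0,0,0.085],
    [0,0,0.003,0,0,0,0.085],
    [0,0,0,0,0,0,0.085]
  ]
}}

```text
clock: 2.95
ee_pos: [0.4246, -0.0051, 0.006]
ee_rot: [[1.0, 0.001, 0.004], [0.001, -1.0, -0.001], [0.004, 0.001, -1.0]]
ft_force: [-1.0, 0.2, 0.4]
finger_gap: 0.998
```

Emit:
{"name": "jog_arm", "arguments": {
  "steps": [
    [-0.001,0,0,0,-0.003,0,0.06],
    [0,0,0,0,0,0,0.055],
    [0,0,0,0,0,0,0.055],
    [0,0,0,0,0,0,0.05]
  ],
  "squeeze": 30
}}

```text
clock: 3.45
ee_pos: [0.4234, -0.0052, 0.006]
ee_rot: [[1.0, 0.0, 0.0], [0.0, -1.0, -0.001], [0.0, 0.001, -1.0]]
ft_force: [-0.3, 0.9, 1.1]
finger_gap: 0.741
```

Emit:
{"name": "jog_arm", "arguments": {
  "steps": [
    [0,0,-0.01,0,0,0,0.05],
    [0,0,-0.02,0,0,0,0.05],
    [0,0,-0.02,0,0,0,0.05],
    [0,0,0,0,0,0,0.05]
  ]
}}

```text
clock: 3.95
ee_pos: [0.4226, -0.0049, 0.0579]
ee_rot: [[1.0, 0.001, -0.001], [0.001, -1.0, -0.001], [-0.001, 0.001, -1.0]]
ft_force: [-0.8, -0.3, -1.9]
finger_gap: 0.739
```

```bash
python3 look.py w3 .088
```

```text
3.95 [ 0.4226 -0.0049  0.0579] [[1.0, 0.001, -0.001], [0.001, -1.0, -0.001], [-0.001, 0.001, -1.0]] 0.7387260754429102
glass [[0.423, -0.006, 53.842, 53.717]]
cork [[0.583, 0.024, 66.023]]
```

View pics/w3.png

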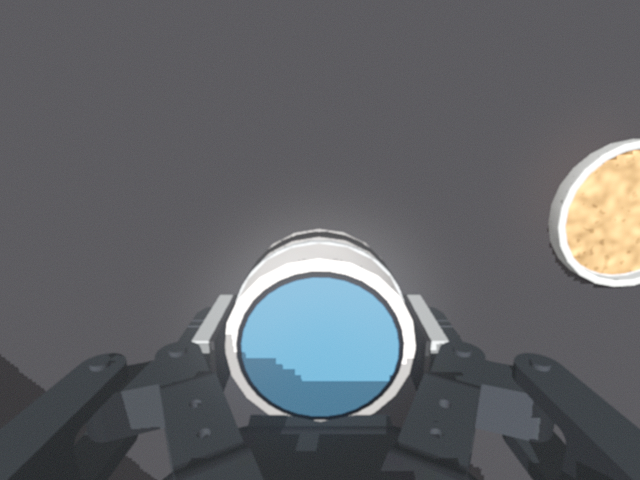

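Lens a is lifted and hangs upright at (320,340). Moving to cup a.

Emit:
{"name": "jog_arm", "arguments": {
  "steps": [
    [0.005,-0.03,0,0,0,0,0.05],
    [0.006,-0.045,0,0,0,0,0.05],
    [0.006,-0.045,0,0,0,0,0.05],
    [0.006,-0.045,0,0,0,0,0.05],
    [0.004,-0.028,0,0,0,0,0.05],
    [0,-0.01,0,0,0,0,0.05],
    [0,0,0,0,0,0,0.05]
  ]
}}

```text
clock: 4.88
ee_pos: [0.4468, 0.2026, 0.0513]
ee_rot: [[1.0, -0.003, -0.01], [-0.003, -1.0, -0.003], [-0.01, 0.003, -1.0]]
ft_force: [0.2, -0.1, -1.4]
finger_gap: 0.742
```

```bash
python3 look.py w4 .088
```

```text
4.875 [0.4468 0.2026 0.0513] [[1.0, -0.003, -0.01], [-0.003, -1.0, -0.003], [-0.01, 0.003, -1.0]] 0.7416855657078791
glass [[0.447, 0.205, 50.718, 50.348], [0.432, 0.301, 7.101, 19.618]]
cork [[0.584, 0.16, 41.62], [0.45, 0.202, 76.86]]
```

View pics/w4.png

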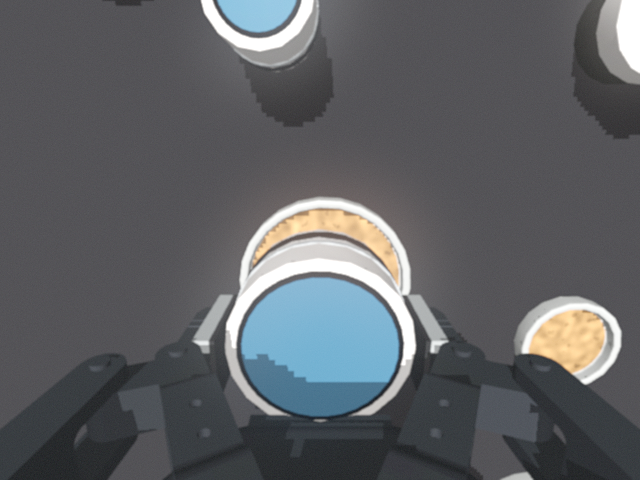

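Emit:
{"name": "jog_arm", "arguments": {
  "steps": [
    [0.003,0.0025,0.01,0.003,0.01,0,0.05],
    [0,0,0.012,0,0,0,0.05],
    [0,0,0.006,0,0,0,0.05],
    [0,0,0,0,0,0,0.05]
  ]
}}

```text
clock: 5.42
ee_pos: [0.4488, 0.196, 0.0216]
ee_rot: [[1.0, -0.009, -0.002], [-0.009, -1.0, -0.002], [-0.002, 0.002, -1.0]]
ft_force: [-0.6, 1.2, -2.1]
finger_gap: 0.74
```

Emit:
{"name": "jog_arm", "arguments": {
  "steps": [
    [0.001,-0.003,0.004,0.001,0.002,0.009,0.05],
    [0,0,0.003,0,0,0,0.05],
    [0,0,0,0,0,0,0.05]
  ]
}}

```text
clock: 5.8
ee_pos: [0.4504, 0.1993, 0.0146]
ee_rot: [[1.0, -0.018, 0.001], [-0.018, -1.0, -0.0], [0.001, 0.0, -1.0]]
ft_force: [-0.2, -0.1, -1.6]
finger_gap: 0.74
```

```bash
python3 - <<'E'
from h import *
for n in ['scene','side']:
    d=read_camera(n); c,r=proj(d,[.45,.2,.03]); c,r=int(c),int(r)
    cv2.imwrite('pics/a_'+n+'.png',cv2.resize(np.ascontiguousarray(d['image'][r-50:r+50,c-60:c+60,::-1]),None,fx=5,fy=5,interpolation=cv2.INTER_CUBIC))
a=cv2.imread('pics/a_scene.png');b=cv2.imread('pics/a_side.png');cv2.imwrite('pics/a2.png',cv2.resize(np.hstack([a,b]),(800,333)))
E
```

```text
(no output)
```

View pics/a2.png

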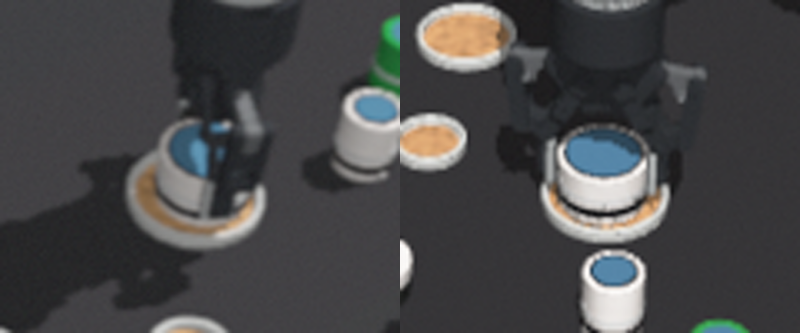

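Both views show lens a inside the rim of cup a, a few mm above the floor.

Emit:
{"name": "jog_arm", "arguments": {
  "steps": [
    [0,0,0.002,0,0,-0.015,0.05],
    [0,0,0.002,0,0,0,0.05],
    [0,0,0.001,0,0,0,0.05],
    [0,0,0,0,0,0,0.05]
  ]
}}

```text
clock: 6.4
ee_pos: [0.4508, 0.1995, 0.01]
ee_rot: [[1.0, -0.002, 0.002], [-0.002, -1.0, -0.0], [0.002, 0.0, -1.0]]
ft_force: [-0.7, -0.4, -1.3]
finger_gap: 0.745
```

Emit:
{"name": "jog_arm", "arguments": {
  "steps": [
    [0,0,0.0005,0,0,0,0.05],
    [0,0,0,0,0,0,0.066],
    [0,0,0,0,0,0,0.075],
    [0,0,0,0,0,0,0.085],
    [0,0,0,0,0,0,0.085]
  ]
}}

```text
clock: 7.02
ee_pos: [0.4517, 0.1997, 0.0103]
ee_rot: [[1.0, -0.002, 0.004], [-0.002, -1.0, 0.0], [0.004, -0.0, -1.0]]
ft_force: [0.3, -0.2, -0.0]
finger_gap: 0.995
```

```bash
python3 look.py w5 .042
```

```text
7.025 [0.4517 0.1997 0.0103] [[1.0, -0.002, 0.004], [-0.002, -1.0, 0.0], [0.004, -0.0, -1.0]] 0.9953011420392242
glass [[0.451, 0.199, 52.783, 52.774]]
cork [[0.585, 0.163, 35.182], [0.449, 0.199, 77.283]]
```

View pics/w5.png

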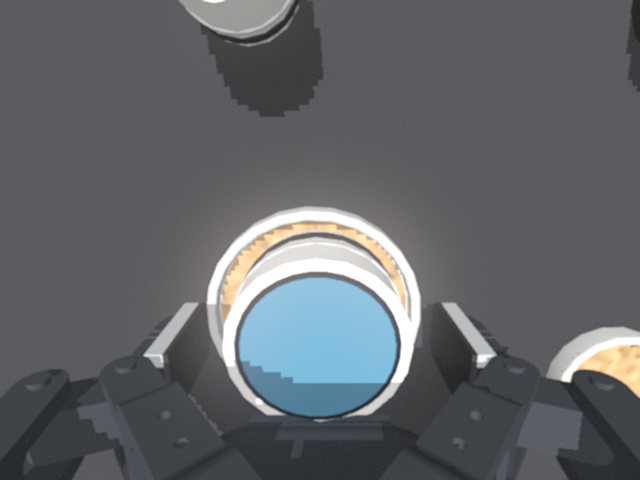

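Lens a stands in cup a, about 2 mm off centre and released. Next is lens c.

Emit:
{"name": "jog_arm", "arguments": {
  "steps": [
    [0,0,-0.015,0,-0.004,0,0.085],
    [0,0,-0.03,0,0,0,0.085],
    [0,0,-0.04,0,0,0,0.085],
    [-0.008,-0.03,-0.02,0,0,0,0.085],
    [-0.01,-0.05,0,0,0,0,0.085],
    [-0.008,-0.042,0,0,0,0,0.085],
    [0,0,0,0,0,0,0.07],
    [0,0,0,0,0,0,0.07]
  ]
}}

```text
clock: 8.07
ee_pos: [0.4257, 0.3245, 0.1187]
ee_rot: [[1.0, -0.005, -0.0], [-0.005, -1.0, 0.001], [-0.0, -0.001, -1.0]]
ft_force: [-0.3, -0.6, 0.4]
finger_gap: 0.82
```

```bash
python3 look.py w6 .048
```

```text
8.075 [0.4257 0.3245 0.1187] [[1.0, -0.005, -0.0], [-0.005, -1.0, 0.001], [-0.0, -0.001, -1.0]] 0.8195928071947659
glass [[0.451, 0.217, 26.804, 51.498], [0.426, 0.32, 28.937, 28.812], [0.351, 0.372, 27.029, 27.126], [0.446, 0.403, 26.991, 27.136]]
cork [[0.578, 0.149, 29.936], [0.428, 0.212, 56.487]]
```

View pics/w6.png

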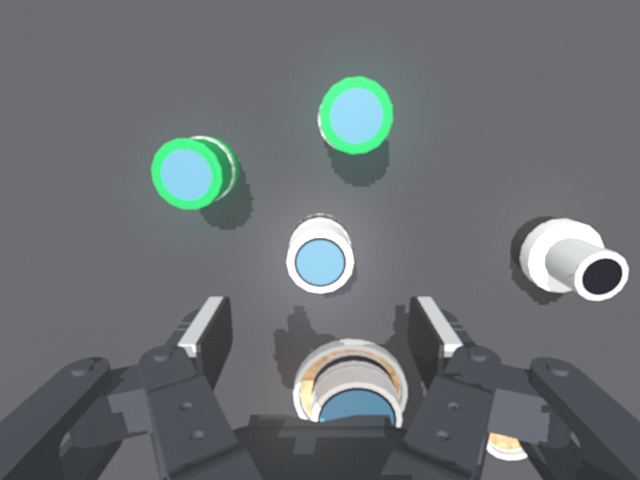

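White lens c is at (320,262). The two green look-alikes at (190,173) and (357,116) are clear of the jaws.

Emit:
{"name": "jog_arm", "arguments": {
  "steps": [
    [0,0.0045,0.01,0,0,0,0.07],
    [0,0,0.02,0,0,0,0.07],
    [0,0,0.02,0,0,0,0.07],
    [0,0,0.015,0,0,0,0.07],
    [0,0,0,0,0,0,0.07]
  ]
}}

```text
clock: 8.75
ee_pos: [0.426, 0.3141, 0.0495]
ee_rot: [[1.0, -0.013, -0.002], [-0.013, -1.0, -0.001], [-0.002, 0.001, -1.0]]
ft_force: [-0.6, -0.6, 0.4]
finger_gap: 0.816
```

Emit:
{"name": "jog_arm", "arguments": {
  "steps": [
    [0,-0.006,0.008,0,0.002,-0.01,0.07],
    [0,0,0.01,0,0,0,0.07],
    [0,0,0.01,0,0,0,0.07],
    [0,0,0.004,0,0,0,0.07],
    [0,0,0,0,0,0,0.07]
  ]
}}

```text
clock: 9.38
ee_pos: [0.427, 0.3208, 0.0163]
ee_rot: [[1.0, -0.002, 0.001], [-0.002, -1.0, -0.0], [0.001, 0.0, -1.0]]
ft_force: [-0.5, 0.0, -0.2]
finger_gap: 0.817
```

```bash
python3 look.py w7 .048
```

```text
9.375 [0.427  0.3208 0.0163] [[1.0, -0.002, 0.001], [-0.002, -1.0, -0.0], [0.001, 0.0, -1.0]] 0.8167646129360943
glass [[0.426, 0.319, 28.595, 28.746], [0.351, 0.372, 27.905, 27.815], [0.446, 0.403, 27.508, 27.744]]
cork []
```

View pics/w7.png

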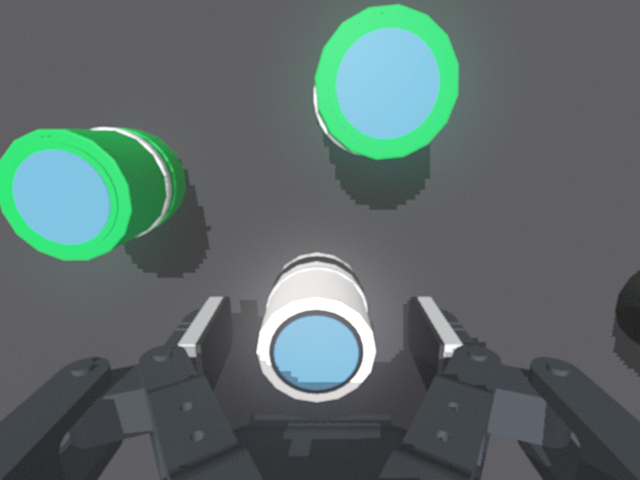

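Lens c is between the jaws at (317,350). Closing.

Emit:
{"name": "jog_arm", "arguments": {
  "steps": [
    [-0.001,0.001,0,0,0,0,0.05],
    [0,0,0,0,0,0,0.04],
    [0,0,0,0,0,0,0.03],
    [0,0,0,0,0,0,0.03],
    [0,0,0,0,0,0,0.03]
  ]
}}

```text
clock: 10.05
ee_pos: [0.4263, 0.32, 0.0171]
ee_rot: [[1.0, -0.002, 0.003], [-0.002, -1.0, 0.0], [0.003, -0.001, -1.0]]
ft_force: [-0.4, 0.0, -1.0]
finger_gap: 0.46
```

Emit:
{"name": "jog_arm", "arguments": {
  "steps": [
    [0,0,-0.01,0,0,0,0.03],
    [0,0,-0.02,0,0,0,0.03],
    [0,0,-0.025,0,0,0,0.03],
    [0,0,-0.025,0,0,0,0.03],
    [0,0,-0.015,0,0,0,0.03],
    [0,0.02,-0.005,0,0,0,0.03],
    [0.003,0.04,0,0,0,0,0.03],
    [0.004,0.05,0,0,0,0,0.03],
    [0.004,0.05,0,0,0,0,0.03],
    [0.004,0.05,0,0,0,0,0.03],
    [0.004,0.03,0,0,0,0,0.03],
    [0,0,0,0,0,0,0.03]
  ]
}}

```text
clock: 11.55
ee_pos: [0.4419, 0.0676, 0.1229]
ee_rot: [[1.0, -0.003, 0.002], [-0.003, -1.0, -0.003], [0.002, 0.003, -1.0]]
ft_force: [-0.2, -0.5, -1.6]
finger_gap: 0.46
```

Emit:
{"name": "jog_arm", "arguments": {
  "steps": [
    [0.002,0.03,0,0.003,-0.002,0,0.03],
    [0.003,0.045,0,0,0,0,0.03],
    [0.003,0.05,0,0,0,0,0.03],
    [0.003,0.05,0,0,0,0,0.03],
    [0.003,0.045,0,0,0,0,0.03],
    [0.002,0.03,0,0,0,0,0.03],
    [0,0.005,0,0,0,0,0.03],
    [0,0,0,0,0,0,0.03]
  ]
}}

```text
clock: 12.55
ee_pos: [0.454, -0.1905, 0.1215]
ee_rot: [[1.0, 0.003, -0.003], [0.003, -1.0, 0.005], [-0.003, -0.005, -1.0]]
ft_force: [0.3, -0.3, -2.0]
finger_gap: 0.462
```

```bash
python3 look.py w8 .154
```

```text
12.55 [ 0.454  -0.1905  0.1215] [[1.0, 0.003, -0.003], [0.003, -1.0, 0.005], [-0.003, -0.005, -1.0]] 0.4623576103810517
glass [[0.522, -0.218, 4.031, 13.928], [0.455, -0.19, 28.115, 28.127]]
cork [[0.459, -0.189, 54.719]]
```

View pics/w8.png

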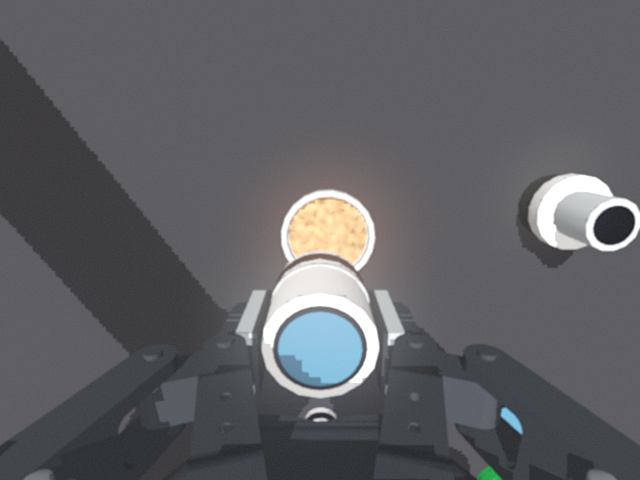

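Emit:
{"name": "jog_arm", "arguments": {
  "steps": [
    [0.005,-0.001,0.015,-0.005,0.003,0,0.03],
    [0,0,0.02,0,0,0,0.03],
    [0,0,0.02,0,0,0,0.03],
    [0,0,0.015,0,0,0,0.03],
    [0,0,0.008,0,0,0,0.03],
    [0,0,0,0,0,0,0.03]
  ]
}}

```text
clock: 13.35
ee_pos: [0.4586, -0.1802, 0.042]
ee_rot: [[1.0, 0.015, -0.001], [0.015, -1.0, 0.002], [-0.001, -0.002, -1.0]]
ft_force: [0.5, 0.4, -0.8]
finger_gap: 0.454
```

```bash
python3 look.py w9 .071
```

```text
13.35 [ 0.4586 -0.1802  0.042 ] [[1.0, 0.015, -0.001], [0.015, -1.0, 0.002], [-0.001, -0.002, -1.0]] 0.4541662535627754
glass [[0.459, -0.182, 29.293, 29.141]]
cork []
```

View pics/w9.png

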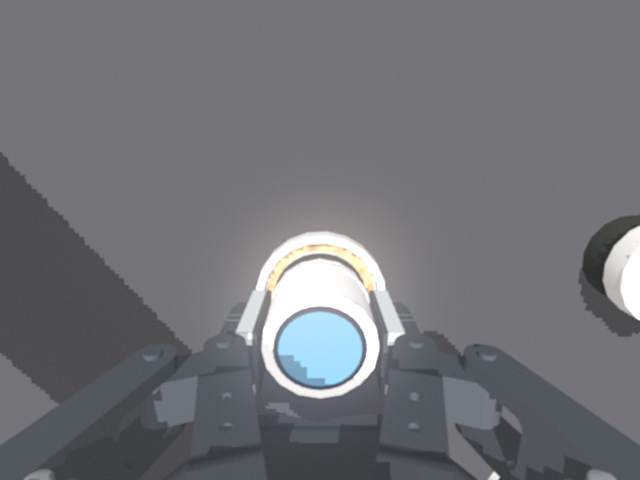

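Emit:
{"name": "jog_arm", "arguments": {
  "steps": [
    [0.001,0.008,0,-0.002,0,0.014,0.03],
    [0,0,0.005,0,0,0,0.03],
    [0,0,0.005,0,0,0,0.03],
    [0,0,0.003,0,0,0,0.03],
    [0,0,0,0,0,0,0.03]
  ]
}}

```text
clock: 14.02
ee_pos: [0.4612, -0.1897, 0.0299]
ee_rot: [[1.0, -0.0, 0.002], [-0.0, -1.0, -0.001], [0.002, 0.001, -1.0]]
ft_force: [-0.2, 0.1, -1.4]
finger_gap: 0.459
```

```bash
python3 look.py w10 .060
```

```text
14.025 [ 0.4612 -0.1897  0.0299] [[1.0, -0.0, 0.002], [-0.0, -1.0, -0.001], [0.002, 0.001, -1.0]] 0.45902236357914455
glass [[0.462, -0.191, 28.924, 28.973]]
cork [[0.481, -0.184, 19.385], [0.443, -0.181, 27.096], [0.457, -0.168, 32.868]]
```

View pics/w10.png

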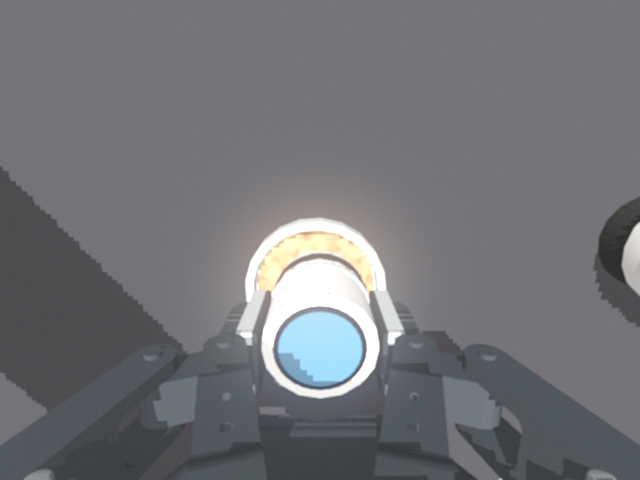

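Emit:
{"name": "jog_arm", "arguments": {
  "steps": [
    [-0.0015,-0.001,0.002,0,-0.002,0,0.03],
    [0,0,0.003,0,0,0,0.03],
    [0,0,0.003,0,0,0,0.03],
    [0,0,0.001,0,0,0,0.03],
    [0,0,0,0,0,0,0.03]
  ]
}}

```text
clock: 14.7
ee_pos: [0.4598, -0.1887, 0.0211]
ee_rot: [[1.0, -0.0, 0.0], [-0.0, -1.0, -0.002], [0.0, 0.002, -1.0]]
ft_force: [0.2, -0.4, -2.4]
finger_gap: 0.46
```

Emit:
{"name": "jog_arm", "arguments": {
  "steps": [
    [0,0,0.001,0,0,0,0.03],
    [0,0,0,0,0,0,0.03]
  ]
}}

```text
clock: 14.95
ee_pos: [0.4599, -0.1888, 0.0213]
ee_rot: [[1.0, -0.0, 0.001], [-0.0, -1.0, -0.002], [0.001, 0.002, -1.0]]
ft_force: [0.5, -0.7, -1.5]
finger_gap: 0.459
```

Emit:
{"name": "jog_arm", "arguments": {
  "steps": [
    [0,0,0.0015,0,0,0,0.03],
    [0,0,0.0005,0,0,0,0.03]
  ]
}}

```text
clock: 15.2
ee_pos: [0.46, -0.189, 0.0211]
ee_rot: [[1.0, -0.0, 0.001], [-0.0, -1.0, -0.003], [0.001, 0.003, -1.0]]
ft_force: [-1.1, 0.3, 4.1]
finger_gap: 0.459
```

Contact shows at +4 N, so the lens is on the floor. Releasing.

Emit:
{"name": "jog_arm", "arguments": {
  "steps": [
    [0,0,0,0,0,0,0.04],
    [0,0,0,0,0,0,0.046],
    [0,0,0,0,0,0,0.055],
    [0,0,0,0,0,0,0.06],
    [0,0,0,0,0,0,0.06]
  ]
}}

```text
clock: 15.82
ee_pos: [0.4605, -0.1892, 0.0206]
ee_rot: [[1.0, -0.0, 0.002], [-0.0, -1.0, -0.003], [0.002, 0.003, -1.0]]
ft_force: [-0.1, 0.7, 0.2]
finger_gap: 0.7
```

```bash
python3 look.py w11 .052
```

```text
15.825 [ 0.4605 -0.1892  0.0206] [[1.0, -0.0, 0.002], [-0.0, -1.0, -0.003], [0.002, 0.003, -1.0]] 0.700151369141945
glass [[0.461, -0.19, 28.702, 28.872]]
cork [[0.436, -0.188, 23.874], [0.48, -0.187, 24.957], [0.442, -0.179, 15.233], [0.457, -0.169, 32.871]]
```

View pics/w11.png

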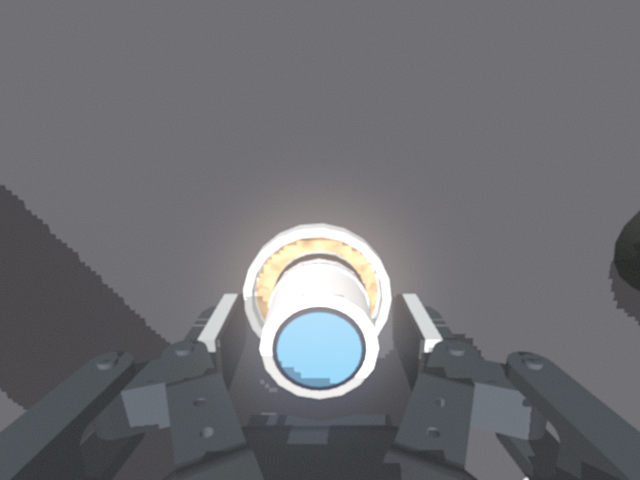

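Lens c is in cup c, released and centred. Next is lens b.

Emit:
{"name": "jog_arm", "arguments": {
  "steps": [
    [0,0,-0.015,0,-0.002,0,0.06],
    [0,0,-0.03,0,0,0,0.06],
    [0,0,-0.04,0,0,0,0.06],
    [0,0.01,-0.03,0,0,0,0.08],
    [0.025,0.035,0,0,0,0,0.08],
    [0.04,0.04,0,0,0,0,0.08],
    [0.04,0.03,0,0,0,0,0.08],
    [0.025,0.018,0,0,0,0,0.08],
    [0,0,0,0,0,0,0.08]
  ]
}}

```text
clock: 17.0
ee_pos: [0.5929, -0.325, 0.1387]
ee_rot: [[1.0, 0.0, -0.001], [0.0, -1.0, -0.003], [-0.001, 0.003, -1.0]]
ft_force: [-0.3, 0.0, -0.5]
finger_gap: 0.934
```

```bash
python3 look.py w12 .042
```

```text
17.0 [ 0.5929 -0.325   0.1387] [[1.0, 0.0, -0.001], [0.0, -1.0, -0.003], [-0.001, 0.003, -1.0]] 0.9340124112464699
glass [[0.618, -0.421, 38.508, 39.083], [0.446, -0.36, 17.584, 17.062], [0.59, -0.323, 40.519, 40.544], [0.454, -0.192, 16.536, 30.597]]
cork [[0.461, -0.192, 53.142]]
```

View pics/w12.png

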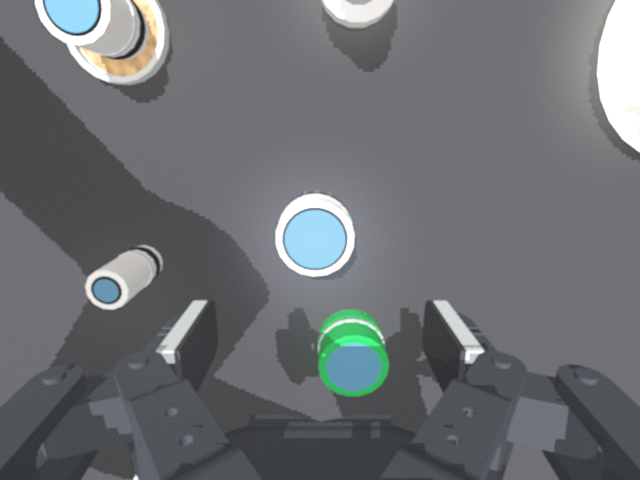

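White lens b is at (316,238). The green look-alike at (355,365) lies outside the jaw plane. Descending.

Emit:
{"name": "jog_arm", "arguments": {
  "steps": [
    [-0.003,0,0.02,0.003,0.001,0,0.08],
    [0,0,0.025,0,0,0,0.08],
    [0,0,0.02,0,0,0,0.08],
    [0,0,0.01,0,0,0,0.08],
    [0,0,0,0,0,0,0.08]
  ]
}}

```text
clock: 17.68
ee_pos: [0.5841, -0.3197, 0.0624]
ee_rot: [[1.0, 0.002, -0.005], [0.002, -1.0, 0.004], [-0.005, -0.004, -1.0]]
ft_force: [-0.1, 0.1, -0.4]
finger_gap: 0.938
```

Emit:
{"name": "jog_arm", "arguments": {
  "steps": [
    [0.006,0.003,0.01,-0.004,0.005,0,0.08],
    [0,0,0.015,0,0,0,0.08],
    [0,0,0.012,0,0,0,0.08],
    [0,0,0.008,0,0,0,0.08],
    [0,0,0,0,0,0,0.08]
  ]
}}

```text
clock: 18.3
ee_pos: [0.5912, -0.3231, 0.0157]
ee_rot: [[1.0, 0.002, 0.002], [0.002, -1.0, -0.002], [0.002, 0.002, -1.0]]
ft_force: [0.2, 0.1, 0.1]
finger_gap: 0.938
```

```bash
python3 look.py w13 .042
```

```text
18.3 [ 0.5912 -0.3231  0.0157] [[1.0, 0.002, 0.002], [0.002, -1.0, -0.002], [0.002, 0.002, -1.0]] 0.9380125914436953
glass [[0.59, -0.324, 41.158, 41.128]]
cork []
```

View pics/w13.png

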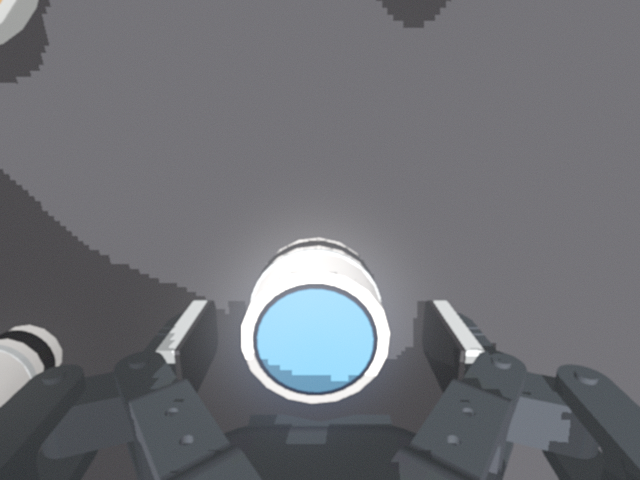

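Lens b is centred between the jaws at (316,340). Lowering a little more, then closing.

Emit:
{"name": "jog_arm", "arguments": {
  "steps": [
    [-0.001,0.001,0.003,0.002,-0.002,0,0.08],
    [0,0,0.001,0,0,0,0.07],
    [0,0,0,0,0,0,0.05],
    [0,0,0,0,0,0,0.042],
    [0,0,0,0,0,0,0.042],
    [0,0,0,0,0,0,0.042]
  ]
}}

```text
clock: 19.1
ee_pos: [0.5911, -0.3251, 0.0131]
ee_rot: [[1.0, 0.002, 0.002], [0.002, -1.0, -0.001], [0.002, 0.001, -1.0]]
ft_force: [-0.4, -0.5, -0.3]
finger_gap: 0.599
```

Emit:
{"name": "jog_arm", "arguments": {
  "steps": [
    [0,0,-0.01,0,0,0,0.042],
    [0,0,-0.02,0,0,0,0.042],
    [0,0,-0.03,0,0,0,0.042],
    [0,0,-0.03,0,0,0,0.042],
    [0,0,-0.02,0,0,0,0.042],
    [0,0,0,0,0,0,0.042]
  ]
}}

```text
clock: 19.85
ee_pos: [0.5899, -0.324, 0.1274]
ee_rot: [[1.0, 0.002, 0.0], [0.002, -1.0, 0.001], [0.0, -0.001, -1.0]]
ft_force: [-0.1, -0.1, -1.5]
finger_gap: 0.594
```

Emit:
{"name": "jog_arm", "arguments": {
  "steps": [
    [0,-0.02,0,0,0,0,0.042],
    [0,-0.04,0,0,0,0,0.042],
    [0,-0.045,0,0,0,0,0.042],
    [0,-0.05,0,0,0,0,0.042],
    [0,-0.05,0,0,0,0,0.042],
    [0,-0.05,0,0,0,0,0.042],
    [0,-0.045,0,0,0,0,0.042],
    [0,-0.03,0,0,0,0,0.042],
    [0,-0.015,0,0,0,0,0.042],
    [0,0,0,0,0,0,0.042]
  ]
}}

```text
clock: 21.1
ee_pos: [0.5774, 0.043, 0.1175]
ee_rot: [[1.0, 0.007, -0.018], [0.007, -1.0, 0.009], [-0.018, -0.009, -1.0]]
ft_force: [0.4, -0.7, -2.0]
finger_gap: 0.599
```

```bash
python3 look.py w14 .154
```

```text
21.1 [0.5774 0.043  0.1175] [[1.0, 0.007, -0.018], [0.007, -1.0, 0.009], [-0.018, -0.009, -1.0]] 0.5990419076218675
glass [[0.578, 0.048, 38.084, 37.469], [0.517, 0.143, 14.373, 2.245]]
cork [[0.587, 0.03, 65.053], [0.585, 0.158, 43.184], [0.451, 0.185, 73.233]]
```

View pics/w14.png

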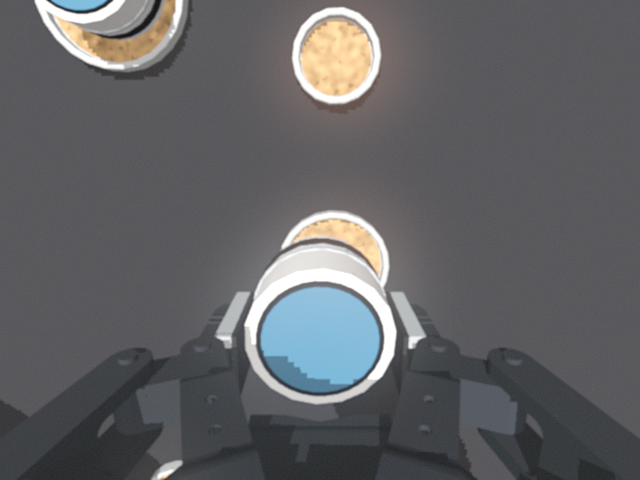

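Emit:
{"name": "jog_arm", "arguments": {
  "steps": [
    [0.008,0.018,0.01,-0.009,0.018,0.007,0.042],
    [0,0,0.02,0,0,0,0.042],
    [0,0,0.02,0,0,0,0.042],
    [0,0,0.012,0,0,0,0.042],
    [0,0,0,0,0,0,0.042]
  ]
}}

```text
clock: 21.78
ee_pos: [0.5862, 0.017, 0.0533]
ee_rot: [[1.0, -0.01, 0.001], [-0.01, -1.0, -0.002], [0.001, 0.002, -1.0]]
ft_force: [-1.0, 0.1, -1.9]
finger_gap: 0.599
```

Emit:
{"name": "jog_arm", "arguments": {
  "steps": [
    [-0.001,-0.007,0.004,0.002,-0.001,-0.01,0.042],
    [0,0,0.01,0,0,0,0.042],
    [0,0,0.008,0,0,0,0.042],
    [0,0,0,0,0,0,0.042]
  ]
}}

```text
clock: 22.28
ee_pos: [0.5865, 0.0242, 0.0313]
ee_rot: [[1.0, 0.0, 0.002], [0.0, -1.0, -0.001], [0.002, 0.001, -1.0]]
ft_force: [-0.2, -1.5, -2.4]
finger_gap: 0.6
```

```bash
python3 look.py w15 .058
```

```text
22.275 [0.5865 0.0242 0.0313] [[1.0, 0.0, 0.002], [0.0, -1.0, -0.001], [0.002, 0.001, -1.0]] 0.6002140248412225
glass [[0.587, 0.024, 41.128, 41.609]]
cork [[0.585, 0.025, 66.066], [0.585, 0.144, 31.991]]
```

View pics/w15.png

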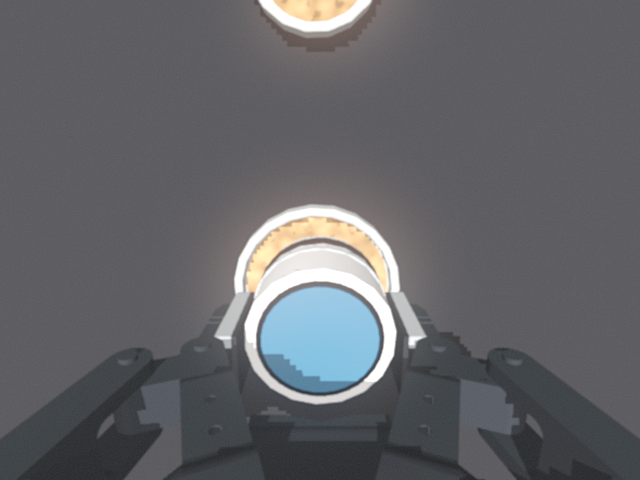

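Aligned over cup b. The TCP target is about 0.017, so about 14 mm more.

Emit:
{"name": "jog_arm", "arguments": {
  "steps": [
    [-0.0015,0,0.005,0.001,-0.002,0,0.042],
    [0,0,0.004,0,0,0,0.042],
    [0,0,0.002,0,0,0,0.042],
    [0,0,0.001,0,0,0,0.042],
    [0,0,0,0,0,0,0.042]
  ]
}}

```text
clock: 22.95
ee_pos: [0.5857, 0.0241, 0.0193]
ee_rot: [[1.0, 0.0, 0.002], [0.0, -1.0, 0.0], [0.002, -0.0, -1.0]]
ft_force: [0.3, -0.6, -2.3]
finger_gap: 0.597
```

Emit:
{"name": "jog_arm", "arguments": {
  "steps": [
    [0,0,0.0015,0,-0.001,0,0.042],
    [0,0,0.001,0,0,0,0.042],
    [0,0,0.0005,0,0,0,0.042]
  ]
}}

```text
clock: 23.32
ee_pos: [0.5859, 0.0241, 0.0171]
ee_rot: [[1.0, 0.0, 0.001], [0.0, -1.0, 0.0], [0.001, -0.0, -1.0]]
ft_force: [-3.4, 0.3, 5.3]
finger_gap: 0.596
```

Contact felt at +5 N. Releasing.

Emit:
{"name": "jog_arm", "arguments": {
  "steps": [
    [0,0,0,0,0,0,0.052],
    [0,0,0,0,0,0,0.06],
    [0,0,0,0,0,0,0.07],
    [0,0,0,0,0,0,0.074],
    [0,0,0,0,0,0,0.074]
  ]
}}

```text
clock: 23.95
ee_pos: [0.5869, 0.024, 0.0174]
ee_rot: [[1.0, 0.0, 0.003], [0.0, -1.0, 0.0], [0.003, -0.0, -1.0]]
ft_force: [-0.3, 0.1, 0.3]
finger_gap: 0.865
```

```bash
python3 look.py w16 .046
```

```text
23.95 [0.5869 0.024  0.0174] [[1.0, 0.0, 0.003], [0.0, -1.0, 0.0], [0.003, -0.0, -1.0]] 0.8652396153162253
glass [[0.586, 0.025, 40.377, 40.762]]
cork [[0.585, 0.025, 66.013], [0.585, 0.139, 22.182]]
```

View pics/w16.png

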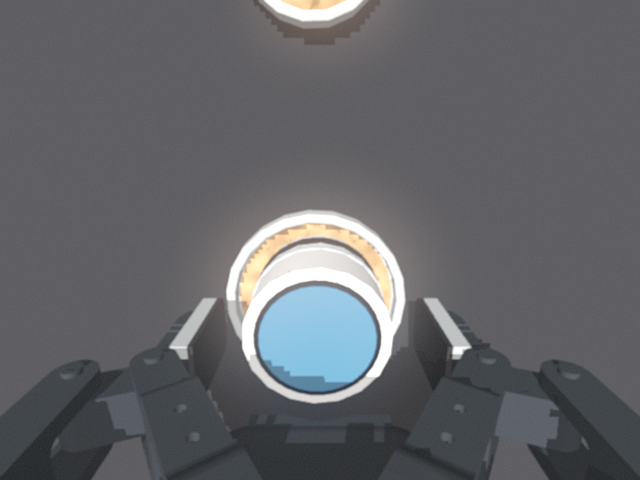

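Lens b is in cup b. Now lens d.

Emit:
{"name": "jog_arm", "arguments": {
  "steps": [
    [0,0,-0.015,0,-0.003,0,0.074],
    [0,0,-0.03,0,0,0,0.074],
    [0,0,-0.04,0,0,0,0.07],
    [-0.01,0.02,-0.035,0,0,0,0.06],
    [-0.018,0.045,0,0,0,0,0.06],
    [-0.018,0.055,0,0,0,0,0.06],
    [-0.018,0.055,0,0,0,0,0.06],
    [-0.018,0.055,0,0,0,0,0.06],
    [-0.018,0.05,0,0,0,0,0.06],
    [-0.015,0.04,0,0,0,0,0.06],
    [-0.01,0.02,0,0,0,0,0.06],
    [0,0,0,0,0,0,0.06]
  ]
}}

```text
clock: 25.5
ee_pos: [0.4632, -0.3286, 0.1556]
ee_rot: [[1.0, 0.003, 0.014], [0.003, -1.0, -0.008], [0.014, 0.008, -1.0]]
ft_force: [0.6, -0.2, -0.2]
finger_gap: 0.7
```

```bash
python3 look.py w17 .056
```

```text
25.5 [ 0.4632 -0.3286  0.1556] [[1.0, 0.003, 0.014], [0.003, -1.0, -0.008], [0.014, 0.008, -1.0]] 0.6999634205509347
glass [[0.591, -0.527, 9.733, 22.271], [0.585, -0.506, 4.86, 9.351], [0.61, -0.419, 32.937, 9.06], [0.455, -0.354, 16.222, 16.535]]
cork [[0.464, -0.202, 40.356]]
```

View pics/w17.png

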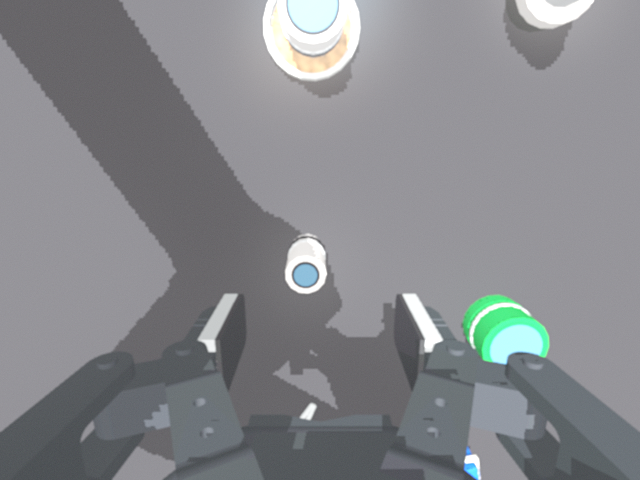

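Lens d is at (306,274), about (0.455,-0.354).

Emit:
{"name": "jog_arm", "arguments": {
  "steps": [
    [-0.008,0.022,0.01,0.008,-0.014,0,0.06],
    [0,0,0.025,0,0,0,0.06],
    [0,0,0.025,0,0,0,0.06],
    [0,0,0.008,0,0,0,0.06],
    [0,0,0,0,0,0,0.06]
  ]
}}

```text
clock: 26.18
ee_pos: [0.4573, -0.3506, 0.0862]
ee_rot: [[1.0, 0.009, -0.001], [0.009, -1.0, -0.0], [-0.001, 0.0, -1.0]]
ft_force: [-0.1, -0.4, 0.6]
finger_gap: 0.705
```

```bash
python3 look.py w18 .056
```

```text
26.175 [ 0.4573 -0.3506  0.0862] [[1.0, 0.009, -0.001], [0.009, -1.0, -0.0], [-0.001, 0.0, -1.0]] 0.7049889339221177
glass [[0.604, -0.414, 0.842, 34.96], [0.455, -0.354, 16.391, 16.541]]
cork []
```

View pics/w18.png

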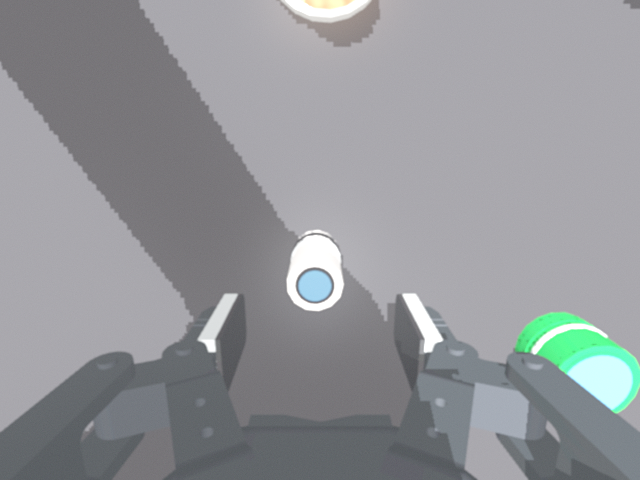

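Emit:
{"name": "jog_arm", "arguments": {
  "steps": [
    [-0.002,0.003,0.008,0,0,0.009,0.06],
    [0,0,0.012,0,0,0,0.06],
    [0,0,0.012,0,0,0,0.06],
    [0,0,0,0,0,0,0.06]
  ]
}}

```text
clock: 26.72
ee_pos: [0.4562, -0.3548, 0.0541]
ee_rot: [[1.0, -0.001, 0.002], [-0.001, -1.0, -0.003], [0.002, 0.003, -1.0]]
ft_force: [0.2, 0.2, -0.3]
finger_gap: 0.702
```

Emit:
{"name": "jog_arm", "arguments": {
  "steps": [
    [-0.001,0,0.008,0.003,-0.002,0,0.06],
    [0,0,0.01,0,0,0,0.06],
    [0,0,0.01,0,0,0,0.06],
    [0,0,0.003,0,0,0,0.06],
    [0,0,0,0,0,0,0.06]
  ]
}}

```text
clock: 27.35
ee_pos: [0.4551, -0.3548, 0.0207]
ee_rot: [[1.0, -0.0, -0.001], [-0.0, -1.0, 0.001], [-0.001, -0.001, -1.0]]
ft_force: [-0.1, 0.3, 1.3]
finger_gap: 0.704
```

```bash
python3 look.py w19 .056
```

```text
27.35 [ 0.4551 -0.3548  0.0207] [[1.0, -0.0, -0.001], [-0.0, -1.0, 0.001], [-0.001, -0.001, -1.0]] 0.70357023039877
glass [[0.455, -0.354, 16.281, 16.323]]
cork []
```

View pics/w19.png

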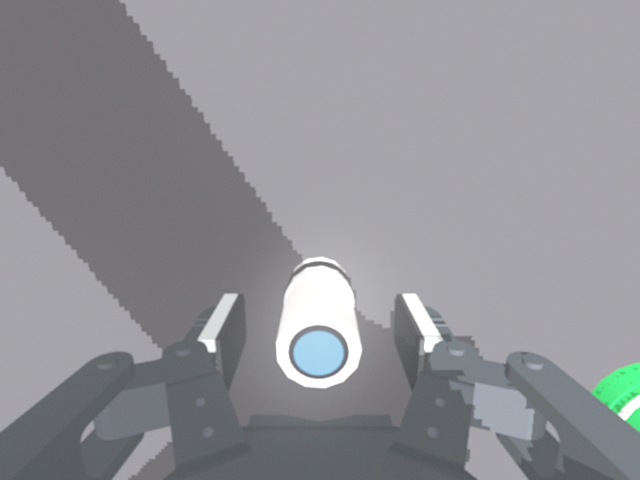

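Lens d is centred between the jaws at (318,352). Closing, then lifting.

Emit:
{"name": "jog_arm", "arguments": {
  "steps": [
    [0,0,0,0,0,0,0.045],
    [0,0,0,0,0,0,0.035],
    [0,0,0,0,0,0,0.025],
    [0,0,0,0,0,0,0.02],
    [0,0,0,0,0,0,0.02],
    [0,0,0,0,0,0,0.02]
  ]
}}

```text
clock: 28.15
ee_pos: [0.4557, -0.3553, 0.0218]
ee_rot: [[1.0, -0.0, 0.001], [-0.0, -1.0, -0.0], [0.001, 0.0, -1.0]]
ft_force: [-0.2, -0.5, -0.4]
finger_gap: 0.32
```

Emit:
{"name": "jog_arm", "arguments": {
  "steps": [
    [0,0,-0.01,0,0,0,0.02],
    [0,0,-0.02,0,0,0,0.02],
    [0,0,-0.03,0,0,0,0.02],
    [0,0,-0.035,0,0,0,0.02],
    [0,0,-0.02,0,0,0,0.02],
    [0,0,0,0,0,0,0.02]
  ]
}}

```text
clock: 28.9
ee_pos: [0.4557, -0.3553, 0.143]
ee_rot: [[1.0, -0.0, 0.001], [-0.0, -1.0, -0.001], [0.001, 0.001, -1.0]]
ft_force: [-0.1, -1.2, -0.2]
finger_gap: 0.316
```

Emit:
{"name": "jog_arm", "arguments": {
  "steps": [
    [0.005,-0.02,0,0,0,0,0.02],
    [0.01,-0.04,0,0,0,0,0.02],
    [0.012,-0.05,0,0,0,0,0.02],
    [0.012,-0.05,0,0,0,0,0.02],
    [0.012,-0.05,0,0,0,0,0.02],
    [0.01,-0.04,0,0,0,0,0.02],
    [0.005,-0.02,0,0,0,0,0.02],
    [0,0,0,0,0,0,0.02]
  ]
}}

```text
clock: 29.9
ee_pos: [0.5172, -0.0666, 0.1348]
ee_rot: [[1.0, 0.003, -0.011], [0.003, -1.0, 0.008], [-0.011, -0.008, -1.0]]
ft_force: [0.2, 0.4, -0.3]
finger_gap: 0.32
```

Emit:
{"name": "jog_arm", "arguments": {
  "steps": [
    [0.005,-0.02,-0.003,-0.008,0.011,0,0.02],
    [0.015,-0.04,-0.003,0,0,0,0.02],
    [0.018,-0.05,0,0,0,0,0.02],
    [0.016,-0.05,0,0,0,0,0.02],
    [0.01,-0.035,0,0,0,0,0.02],
    [0.004,-0.015,0,0,0,0,0.02],
    [0,0,0,0,0,0,0.02]
  ]
}}

```text
clock: 30.78
ee_pos: [0.5817, 0.1466, 0.135]
ee_rot: [[1.0, -0.003, -0.01], [-0.003, -1.0, -0.002], [-0.01, 0.002, -1.0]]
ft_force: [0.1, -1.3, -0.7]
finger_gap: 0.317
```

```bash
python3 look.py w20 .168
```

```text
30.775 [0.5817 0.1466 0.135 ] [[1.0, -0.003, -0.01], [-0.003, -1.0, -0.002], [-0.01, 0.002, -1.0]] 0.31706826977722635
glass [[0.585, 0.127, 19.107, 15.332], [0.583, 0.147, 16.61, 16.583], [0.522, 0.209, 24.492, 24.764], [0.67, 0.211, 4.49, 76.981]]
cork [[0.585, 0.159, 43.026], [0.451, 0.196, 77.743]]
```

View pics/w20.png

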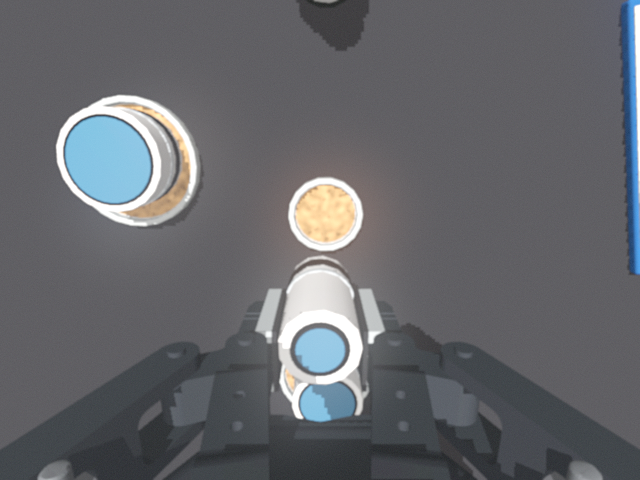

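Emit:
{"name": "jog_arm", "arguments": {
  "steps": [
    [0.003,-0.014,0.01,0.002,0.01,0,0.02],
    [0,0,0.02,0,0,0,0.02],
    [0,0,0.02,0,0,0,0.02],
    [0,0,0.015,0,0,0,0.02],
    [0,0,0,0,0,0,0.02]
  ]
}}

```text
clock: 31.45
ee_pos: [0.5836, 0.1569, 0.0662]
ee_rot: [[1.0, -0.011, -0.0], [-0.011, -1.0, -0.001], [-0.0, 0.001, -1.0]]
ft_force: [0.9, -0.2, -1.2]
finger_gap: 0.316
```

Emit:
{"name": "jog_arm", "arguments": {
  "steps": [
    [0.001,-0.002,0.006,0.001,0,-0.011,0.02],
    [0,0,0.01,0,0,0,0.02],
    [0,0,0.008,0,0,0,0.02],
    [0,0,0,0,0,0,0.02]
  ]
}}

```text
clock: 31.95
ee_pos: [0.5859, 0.1589, 0.0419]
ee_rot: [[1.0, 0.0, 0.002], [0.0, -1.0, 0.001], [0.002, -0.001, -1.0]]
ft_force: [-0.2, 0.9, -0.7]
finger_gap: 0.323
```

```bash
python3 look.py w21 .0755
```

```text
31.95 [0.5859 0.1589 0.0419] [[1.0, 0.0, 0.002], [0.0, -1.0, 0.001], [0.002, -0.001, -1.0]] 0.3226467551379658
glass [[0.586, 0.16, 16.453, 16.219], [0.497, 0.203, 35.49, 10.484]]
cork [[0.585, 0.16, 42.604], [0.451, 0.196, 77.866]]
```

View pics/w21.png

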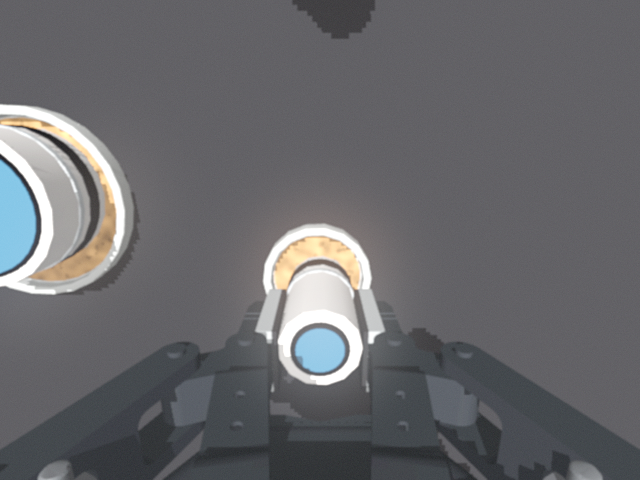

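Aligned over cup d.

Emit:
{"name": "jog_arm", "arguments": {
  "steps": [
    [-0.001,0,0.005,-0.001,-0.002,0,0.02],
    [0,0,0.005,0,0,0,0.02],
    [0,0,0.002,0,0,0,0.02],
    [0,0,0.001,0,0,0,0.02],
    [0,0,0,0,0,0,0.02]
  ]
}}

```text
clock: 32.62
ee_pos: [0.5857, 0.1591, 0.029]
ee_rot: [[1.0, 0.0, 0.002], [0.0, -1.0, -0.0], [0.002, 0.0, -1.0]]
ft_force: [-0.1, 0.3, -1.0]
finger_gap: 0.319
```

Emit:
{"name": "jog_arm", "arguments": {
  "steps": [
    [0,0,0.0015,0,-0.001,0,0.02],
    [0,0,0.001,0,0,0,0.02],
    [0,0,0.001,0,0,0,0.02]
  ]
}}

```text
clock: 33.0
ee_pos: [0.586, 0.1592, 0.0257]
ee_rot: [[1.0, 0.0, 0.002], [0.0, -1.0, 0.0], [0.002, -0.0, -1.0]]
ft_force: [-2.5, -0.5, 7.3]
finger_gap: 0.319
```

Contact felt at +7 N. Releasing.

Emit:
{"name": "jog_arm", "arguments": {
  "steps": [
    [0,0,0,0,0,0,0.028],
    [0,0,0,0,0,0,0.035],
    [0,0,0,0,0,0,0.05],
    [0,0,0,0,0,0,0.055],
    [0,0,0,0,0,0,0.055]
  ]
}}

```text
clock: 33.62
ee_pos: [0.5862, 0.1592, 0.0259]
ee_rot: [[1.0, 0.0, 0.002], [0.0, -1.0, 0.0], [0.002, -0.0, -1.0]]
ft_force: [-0.5, -0.9, -0.4]
finger_gap: 0.647
```

```bash
python3 look.py w22 .060
```

```text
33.625 [0.5862 0.1592 0.0259] [[1.0, 0.0, 0.002], [0.0, -1.0, 0.0], [0.002, -0.0, -1.0]] 0.6465070701017678
glass [[0.586, 0.16, 16.381, 16.437], [0.491, 0.199, 8.289, 0.585]]
cork [[0.585, 0.16, 42.552], [0.457, 0.193, 75.296], [0.463, 0.231, 15.456]]
```

View pics/w22.png

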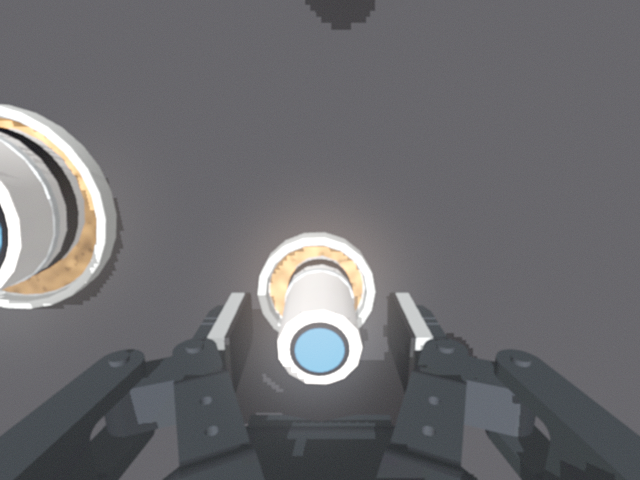

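Emit:
{"name": "jog_arm", "arguments": {
  "steps": [
    [0,0,-0.015,0,-0.002,0,0.055],
    [0,0,-0.025,0,0,0,0.055],
    [0,0,-0.04,0,0,0,0.055],
    [0,0,-0.05,0,0,0,0.055],
    [0,0,-0.05,0,0,0,0.055],
    [0,0,-0.03,0,0,0,0.055],
    [0,0,0,0,0,0,0.055],
    [0,0,0,0,0,0,0.055]
  ]
}}

```text
clock: 34.67
ee_pos: [0.586, 0.1591, 0.2489]
ee_rot: [[1.0, 0.0, 0.004], [0.0, -1.0, 0.001], [0.004, -0.001, -1.0]]
ft_force: [0.2, 0.5, -0.5]
finger_gap: 0.645
```

```bash
python3 - <<'E'
from h import *
for n in ['scene','side']:
    d=read_camera(n); save(d,n+'F')
    L={'a':(.450,.199,.042),'b':(.586,.025,.046),'c':(.46,-.189,.052),'d':(.585,.159,.060)}
    for k,(x,y,H) in L.items():
        g=glass(d,None,H); 
        if g: b=min(g,key=lambda o:np.hypot(o[0]-x,o[1]-y)); print(n,k,np.round(b,3),'mm off',round(1e3*np.hypot(b[0]-x,b[1]-y),1))
    for b in pinpoint('eyepiece_1',d)[:3]: print('eye',round(b['conf'],2),np.round(onplane(d,*b['location'],0),3))
print(status.get_state()['ee_pos'],status.get_state()['clock'])
a=cv2.imread('pics/sceneF.png')[150:340,80:540];cv2.imwrite('pics/F.png',cv2.resize(a,(800,330)))
E
```

```text
scene a [ 0.451  0.202 49.905 47.782] mm off 2.9
scene b [5.8700e-01 2.8000e-02 3.6935e+01 3.5492e+01] mm off 3.0
scene c [ 0.461 -0.188 24.339 22.868] mm off 0.8
scene d [ 0.586  0.163 13.535 12.974] mm off 4.0
eye 0.75 [0.585 0.315 0.   ]
eye 0.73 [ 0.615 -0.167  0.   ]
side a [ 0.452  0.203 49.692 50.133] mm off 4.0
side b [ 0.451  0.208 49.462 49.902] mm off 227.2
side c [ 0.548 -0.467 96.002 36.582] mm off 291.5
side d [ 0.449  0.225 48.659 49.091] mm off 151.4
eye 0.85 [ 0.615 -0.163  0.   ]
eye 0.66 [ 0.585  0.318 -0.   ]
eye 0.48 [0.578 0.167 0.   ]
[0.58568009 0.15905636 0.24773609] 34.875
```

View pics/F.png

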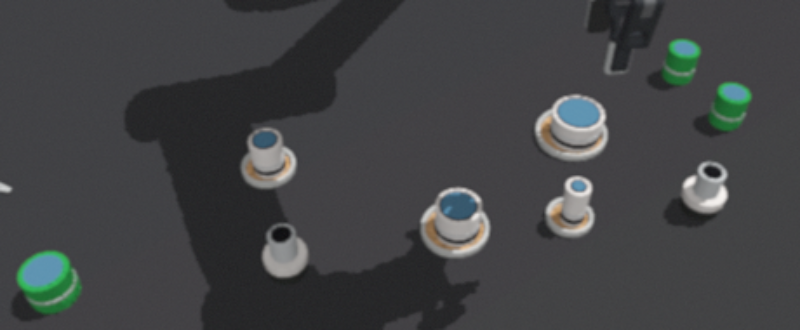

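View pics/sideF.png

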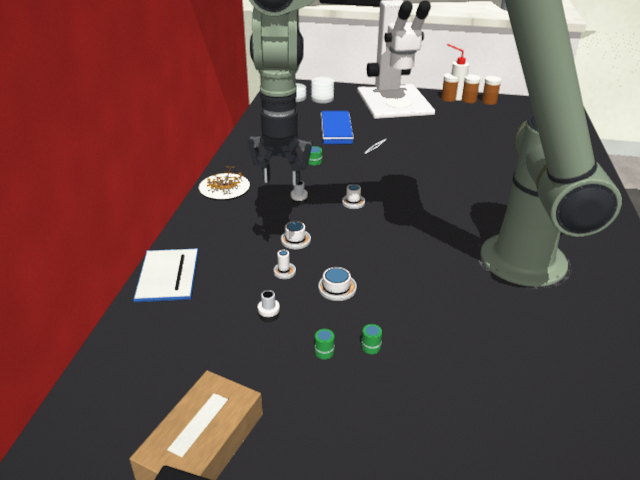

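The final pictures show all four lenses upright in their own cups, both eyepieces unmoved and the arm clear. Handing in.

```bash
python3 -c "
from h import *
print(workorder.job_done())"
```

```text
the job is handed in; nothing more can be done
None
```

I put all four white lenses away, each standing upright, glass up, in the cup of its own size, and handed the job in at about 35 s of the 106 s allowed. `job_done()` gives no verdict, so the result rests on my own checks.

- **Placing:** Each lens was lowered until it was on or within about a millimetre of the cup floor before the fingers opened. For b, c and d I felt contact at 4 to 7 N. For lens a the force reading only eased, so I judged it by height.
- **Position:** The wrist camera put each lens within about 2 mm of its cup's centre right after release. The final scene camera showed 1 to 4 mm, against the 12 mm limit.
- **Eyepieces:** Both measured within 4 mm of where they started, within measuring error, and both stand upright. I moved none of the green look-alikes.
- **Arm:** It ended about 0.25 m above the bench, clear of everything.
- **Check that failed:** My glass detector did not pick up lenses b, c and d in the final side picture. I checked those three by eye there, and they stand in their cups.

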